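Charge the bench mill and hold its recessed button

TASK

Tip all six steel grinding balls from the scoop into the mill's open square hopper, then stand the scoop back upright on the worktop and let go of it. Then take the stylus out of its block, reach its pin down through the round hole in the mill's control panel and hold the recessed button there fully down: finish while still gripping the stylus with the button held down. Leave the bottles, glass jars, sample cup and petri dish where they are.

Things in the scene. Friction and masses are not known exactly. Their poses are not given: they have to be found in the camera images.
- hopper (a point): centre of the inner floor of the mill's hopper: a square open-topped steel tray, 118 mm square inside, 51 mm deep, walls 6 mm thick, rim 95 mm above the worktop and 51 mm above this point. The mill is a fixed low white machine, 150 x 270 mm; its hopper fills the half towards its +y, its control panel the half towards -y. x and y axes of this frame run along the hopper's walls, z up; the mill is turned by up to 0.3 rad.
- aperture (a point): centre of the mouth of the round hole in the mill's control panel, level with the panel's flat top, 80 mm above the worktop; the hole is 16 mm in diameter, with a 3 mm chamfer, and goes straight down; no other hole is in the panel. It lies 140 mm from the hopper's centre.
- button_top (a point): centre of the top of the recessed button at the bottom of that hole, 25 mm below the panel's top while not pressed; the button is 13 mm across and moves straight down
- button (a joint): travel of the recessed button in m: 0 released, 0.005 fully down; a spring returns it, about 2 N at the start and 5 N fully down
- scoop: metal pouring scoop, loose, about 0.16 kg, origin on its underside below the middle of its trough (at the height of the worktop as it stands). Its own -x is the front: the trough is 64 mm wide outside, 56 mm inside, 45 mm high, floor 4 mm thick, with walls at the back and sides; its front is a chute that rises at 32 degrees to the pouring lip, so it must be tipped front-down by more than 32 degrees (about 55 for all to roll out). At the back stands the upright grip tab.
- scoop_grip (a point): grasp point on the scoop's upright grip tab, 41 mm behind the scoop's origin, 86 mm above its underside; the tab is 14 mm thick along the scoop's x, 28 mm wide along its y, and its top is 104 mm above the underside. The scoop's walls end 41 mm below this point. Axes as the scoop's.
- scoop_lip (a point): middle of the pouring lip at the front end of the chute, 70 mm in front of the scoop's origin and 30 mm above its underside; the lip is 64 mm wide
- stylus_grip (a point): centre of the stylus handle, 70 mm above the stylus's tip: a round black handle, 18 mm in diameter and 56 mm long, that stands upright in a fixed grey block (60 x 60 mm, 46 mm high, hole 10 mm across); handle from 46 to 102 mm above the worktop, this point at 74 mm. Loose, 0.04 kg. Axes: z along the stylus from its tip to its handle.
- stylus_tip (a point): lower tip of the stylus: a steel pin, 7 mm in diameter, that reaches 42 mm below the handle. The handle does not fit into the hole of the panel. To take it out of its block lift it straight up by more than 42 mm.
- stylus: the same stylus, origin at its tip
- ball1_center (a point): centre of steel grinding ball 1 of 6, 14 mm in diameter, 11 g; starts loose in the scoop
- ball2_center (a point): centre of steel grinding ball 2 of 6, 14 mm in diameter, 11 g; starts loose in the scoop
- ball3_center (a point): centre of steel grinding ball 3 of 6, 14 mm in diameter, 11 g; starts loose in the scoop
- ball4_center (a point): centre of steel grinding ball 4 of 6, 14 mm in diameter, 11 g; starts loose in the scoop
- ball5_center (a point): centre of steel grinding ball 5 of 6, 14 mm in diameter, 11 g; starts loose in the scoop
- ball6_center (a point): centre of steel grinding ball 6 of 6, 14 mm in diameter, 11 g; starts loose in the scoop
- milk_bottle: bystander: small closed bottle, 74 mm across, 136 mm high, standing loose; origin under its centre
- jar: bystander: clear glass jar, 60 mm across, 137 mm high, standing loose; origin under its centre
- cup: bystander: small tapered open cup, 49 mm across, 64 mm high, empty, standing loose in front of the mill; origin under its centre
- dish: bystander: glass petri dish, 60 mm across, 13 mm high, loose in front of the mill; origin under its centre
Not all that is in view belongs to the job. Of the things shaped like the stylus, the black one is meant.

How it is judged (in metres and radians):
On the way, in this order (a step that is already met when the one before it is completed fails the run):
1. all six balls are in the hopper (x of ball1_center in the frame of hopper between -0.06 and 0.06 m and y of ball1_center in the frame of hopper between -0.06 and 0.06 m and z of ball1_center in the frame of hopper between 0 and 0.045 m and x of ball2_center in the frame of hopper between -0.06 and 0.06 m and y of ball2_center in the frame of hopper between -0.06 and 0.06 m and z of ball2_center in the frame of hopper between 0 and 0.045 m and x of ball3_center in the frame of hopper between -0.06 and 0.06 m and y of ball3_center in the frame of hopper between -0.06 and 0.06 m and z of ball3_center in the frame of hopper between 0 and 0.045 m and x of ball4_center in the frame of hopper between -0.06 and 0.06 m and y of ball4_center in the frame of hopper between -0.06 and 0.06 m and z of ball4_center in the frame of hopper between 0 and 0.045 m and x of ball5_center in the frame of hopper between -0.06 and 0.06 m and y of ball5_center in the frame of hopper between -0.06 and 0.06 m and z of ball5_center in the frame of hopper between 0 and 0.045 m and x of ball6_center in the frame of hopper between -0.06 and 0.06 m and y of ball6_center in the frame of hopper between -0.06 and 0.06 m and z of ball6_center in the frame of hopper between 0 and 0.045 m), for 0.3 s.
2. the scoop stands upright on the worktop, let go (angle between scoop's own z axis and vertical below 0.1 rad and height (world z) of scoop between -0.006 and 0.006 m and linear speed of scoop below 0.03 m/s and contact force between the fingers and scoop below 0.2 N), for 0.3 s.
At the end, for the whole second after the job is handed in: All six balls lie in the hopper below its rim; the scoop stands upright (0.1 rad) on the worktop, at rest and let go; the stylus tip is in the hole, 20 mm or more below the panel top and within 9 mm of the button's middle; the button is down over 3.8 of its 5 mm; the fingers grip the stylus (all of step 1 and all of step 2 and value of joint button above 0.0038 m and horizontal distance between stylus_tip and button_top below 0.009 m and distance between stylus_tip and button_top below 0.01 m and z of stylus_tip in the frame of aperture below -0.02 m and contact force between the fingers and stylus above 1 N); the arm keeps its last pose, push and grip.
It fails at once if the small milk bottle is shifted by more than 4 cm or knocked over (distance of milk_bottle from where it was at the start of the episode above 0.04 m or angle between milk_bottle's own z axis and vertical above 0.5 rad).
It fails at once if the glass jar is shifted by more than 4 cm or knocked over (distance of jar from where it was at the start of the episode above 0.04 m or angle between jar's own z axis and vertical above 0.5 rad).
It fails at once if the sample cup is shifted by more than 4 cm or knocked over (distance of cup from where it was at the start of the episode above 0.04 m or angle between cup's own z axis and vertical above 0.5 rad).
It fails at once if the petri dish is shifted by more than 4 cm or knocked over (distance of dish from where it was at the start of the episode above 0.04 m or angle between dish's own z axis and vertical above 0.5 rad).
It also fails if it takes over 72 s, if anything falls off the work surface, if the arm or the gripper's body presses on something with over 40 N, if the wrist force passes 120 N, or if a joint passes its speed limit or range.

ROBOT

A 6-joint arm with a two-finger parallel gripper is mounted at the origin on a cart in front of the work surface, level with it; the furniture and walls round the work are solid. World frame = base frame: x ahead of the robot, y to its left, z up, the work surface at z = 0. Lengths are in mm, angles in degrees, forces in N, time in s.
With the tool pointing down it reaches from about 350 to 850 mm from the base axis. Payload 8.1 kg.
Tool frame: the origin (TCP) lies at the very end of the fingers, on their centre line; the grasp point (between the pads) lies 19 mm behind it; z points along the fingers, y is the direction in which the jaws open and shut (so a half turn about z gives the same grasp; the last joint's range is limited). The gripper opens to 85 mm and grips with 20 to 120 N. Pads are 22 mm wide; open, the fingers measure 114 mm over their backs; the gripper's body (76 mm by 85 mm) begins 54 mm behind the grasp point. The pads swing forward as they close: fully open they stand 13 mm farther back than shut.
Start: joints at [60.31, 7.471, 85.268, -0, 87.261, -4.893], TCP at [251.628, 544.691, 211.192] pointing down, gripper open.
Joint ranges: [-169.43, 169.43], [-51.17, 129.36], [1.28, 143.12], [-76.62, 256.62], [0, 156.53], [-152.29, 152.29]. Speed limits (degrees/s): [136.94, 136.94, 159.86, 180, 180, 180].

INTERFACE

Orientations are given as [roll, pitch, yaw] about the fixed x, y, z axes, in that order (R = Rz(yaw) Ry(pitch) Rx(roll)).
In Python, from bench import r, eyes gives the robot as it stands. The module is installed in compiled form; this text tells all that it offers.
- The arm moves only by the tool play_rows, never from a script. Its argument "deltas" is a list of rows, each a list of 3 entries, a list of its own where there are three numbers: the shift along the tool's x, y, z in m, then the turn, a rotation vector about the tool's x, y, z in rad, then the closure, from 0 (fully open) to 1 (shut). A call has 1 to 8 rows; each row shifts and turns the pose as measured when the row begins, along the tool's axes as they then stand; what a row does not reach is not made up. A row lasts 1/8 s, in which the tool goes at most 62.5 mm and 10.7 degrees, less where a joint would pass 70% of its speed; a pose out of reach is approached as far as the arm can. A call with a gripper value outside its range is refused whole. The fingers move at their own pace and stop on an object; "force" is the grip in N (left out, the last holds). Time passes only in rows, so rows that do not move let the fingers close. It gives the time, the measured TCP pose, the force and the opening at its end, in the units of the state.
- r.sense(): the state, without advancing time (a new reading comes with each control period).
- eyes.snapshot(name): name is "scene" or "top" or "wrist"; returns the picture (420x560x3 uint8, red, green, blue); there is no depth.
- eyes.get_calibration(name): a dict with "mtx" (3x3 intrinsics, pixels), "R" (3x3) and "t" (3): a world point X has camera coordinates R X + t; the wrist camera has in their place "T_tool_cam" (4x4, takes a point from camera to tool coordinates, whose origin is the TCP and whose axes are the flange's). Camera axes: x right, y down, z forward; pixel columns grow to the right and rows downward; lengths in mm; the calibration is good to about 2 mm. A picture is of the moment at which its call begins: read the wrist's pose just before it. get_calibration takes no time and is no camera call.
- r.hand_in(): hands the job in, once; it reports no verdict.
The state is a dict: "time": time; "joint_pos": joint angles; "qd": joint speeds; "joint_efforts": joint torques, N m; "tool_pos": TCP position; "tcp_rot": TCP orientation; "ft_force": force on the tool from outside, world axes, zero at the start; "wrist_torque": the same for the moment, N m; "finger_gap": finger opening in mm.
Only numpy, scipy, OpenCV 4.12 (cv2) and the standard library are available. Lean on these libraries where they do the work, as an engineer would, in place of code of your own. Each camera call takes 0.05 s, during which the arm holds its last target. There are 200 camera calls.

## Working session

There is one attempt and no reset: what is moved stays moved. The work goes in short steps, Python scripts to look and compute and a tool call to move; the robot and the scene stay as the last step left them, time stands still between calls to the robot, and variables do not carry over. Pictures are saved under pics/ and viewed, about 8 in all and at most 12, crops included, and the job is handed in when it is done.

Besides the shell and the picture viewer there is one more tool, called after "Call:" as a command line: name --argument value ..., lists and objects as JSON in quotes. play_rows: Moves the arm, as the interface text tells. Its arguments: {"type":"object","properties":{"deltas":{"type":"array"},"force":{"type":"number"}},"required":["deltas"]}

```bash
mkdir -p pics; python3 - <<'E'
from bench import r, eyes
import cv2,numpy as np
print(r.sense())
for n in ["scene","top"]:
    p=eyes.snapshot(n); cv2.imwrite(f"pics/{n}0.png",cv2.resize(p[:,:,::-1],(800,600),interpolation=cv2.INTER_CUBIC)); np.save(n+"0.npy",p)
    print(n,eyes.get_calibration(n))
print(eyes.get_calibration("wrist"))
E
```

```text
{'time': 0.0, 'joint_pos': array([ 6.03088401e+01,  7.51510243e+00,  8.53316521e+01,  4.45499447e-04,
        8.72625984e+01, -4.89263787e+00]), 'qd': array([-0.00418904, -0.02624535,  0.02090484, -0.06509643,  0.04962614,
        0.00732146]), 'joint_efforts': array([ 6.70451846e-04, -5.69374144e+01, -5.00564110e+01, -1.70991193e-04,
        1.43688364e-02, -8.55810143e-07]), 'tool_pos': array([251.32584061, 544.15169734, 210.12180528]), 'tcp_rot': array([-1.79891083e+02, -9.76991722e-03,  1.55201447e+02]), 'ft_force': array([-0.44461792,  0.12591133,  0.0375054 ]), 'wrist_torque': array([-0.01717078,  0.00234719,  0.00035455]), 'finger_gap': 85.22365028953828}
scene {'mtx': array([[475.17662433,   0.        , 291.63384002],
       [  0.        , 475.17662433, 210.61562604],
       [  0.        ,   0.        ,   1.        ]]), 'R': array([[ 0.41534182, -0.90950974, -0.01682868],
       [-0.62046238, -0.26971828, -0.7363956 ],
       [ 0.66521997,  0.31629745, -0.67634186]]), 't': array([-232.67013113,  416.27706623,  829.80395265])}
top {'mtx': array([[415.96862376,   0.        , 27
[... 181 characters left out ...]

       [-9.87065813e-01,  5.37725356e-03, -1.60225361e-01],
       [ 1.60227936e-01,  4.87117082e-05, -9.87080040e-01]]), 't': array([  16.07629646,  578.30098056, 1261.99959267])}
{'mtx': array([[333.94863687,   0.        , 282.85945612],
       [  0.        , 333.94863687, 211.42903681],
       [  0.        ,   0.        ,   1.        ]]), 'T_tool_cam': array([[-2.17751935e-04, -9.51492447e-01, -3.07672025e-01,
         7.85241546e+01],
       [ 9.99999887e-01, -7.72375177e-05, -4.68879143e-04,
         1.06198064e-01],
       [ 4.22371139e-04, -3.07672093e-01,  9.51492357e-01,
        -1.62732494e+02],
       [ 0.00000000e+00,  0.00000000e+00,  0.00000000e+00,
         1.00000000e+00]])}
```

View pics/top0.png

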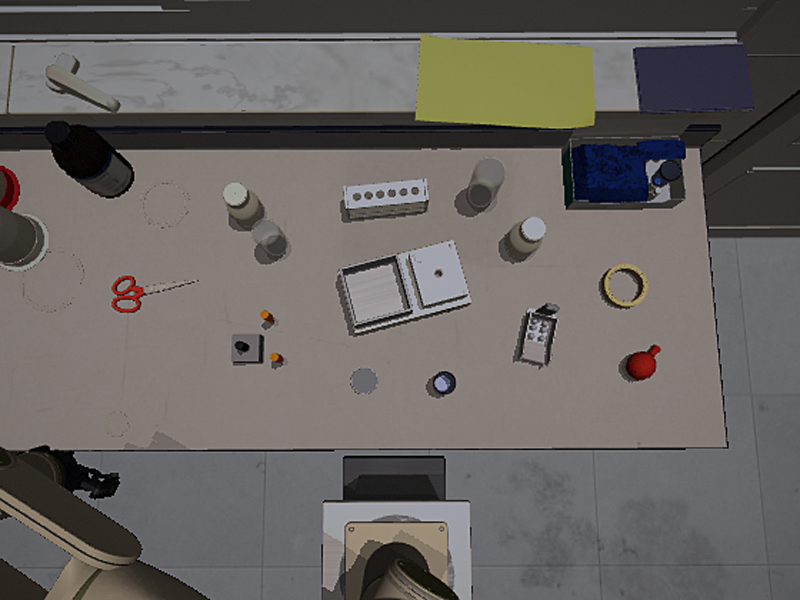

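View pics/scene0.png

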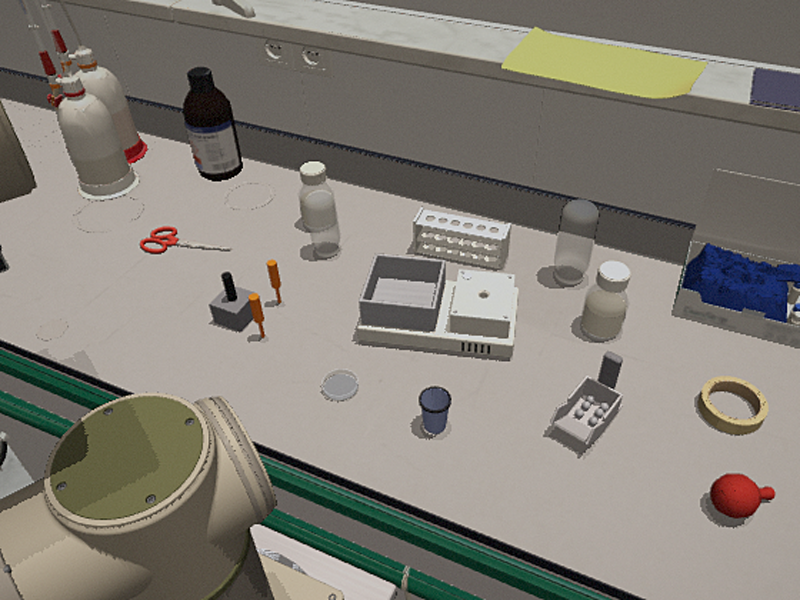

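The black stylus (top view, 242,347; in its grey block) is the one meant. The two orange ones (266,316 and 277,357) are decoys. The scoop is at (537,337), the hopper at (377,291), the hole at (438,273), the cup at (444,383) and the dish at (364,381). I'll confirm with one enlarged composite.

```bash
python3 - <<'E'
import cv2,numpy as np
S=np.load("scene0.npy");T=np.load("top0.npy")
# (img,x0,y0,w,h) raw px ; scaled to 266x300
def crop(I,x0,y0,w=66,h=75,s=4):
    c=cv2.resize(I[y0:y0+h,x0:x0+w,::-1],None,fx=s,fy=s,interpolation=cv2.INTER_CUBIC)
    for k in range(0,w,10): cv2.line(c,(k*s,0),(k*s,5 if k%50 else 10),(0,0,255),1)
    for k in range(0,h,10): cv2.line(c,(0,k*s),(5,k*s),(0,0,255),1)
    cv2.putText(c,f"{x0},{y0}",(12,20),0,.45,(0,0,255),1); return c
a=np.hstack([crop(S,380,240),crop(S,143,180),crop(T,350,205)])
b=np.hstack([crop(S,248,170,132,75)[:, :], crop(T,150,210)])
cv2.imwrite("pics/c1.png",np.vstack([a,b]));
cv2.imwrite("pics/c2.png",crop(T,232,165,100,72,8))
E
```

```text
(no output)
```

View pics/c1.png

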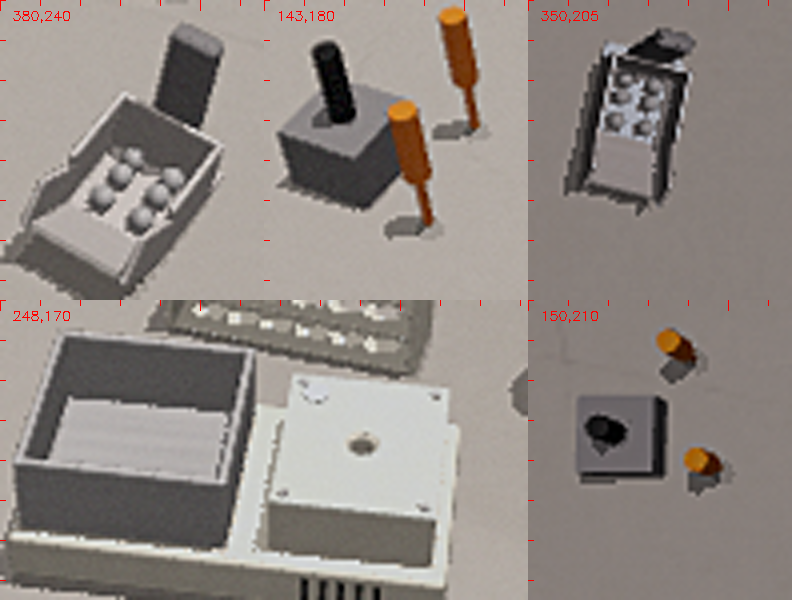

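View pics/c2.png

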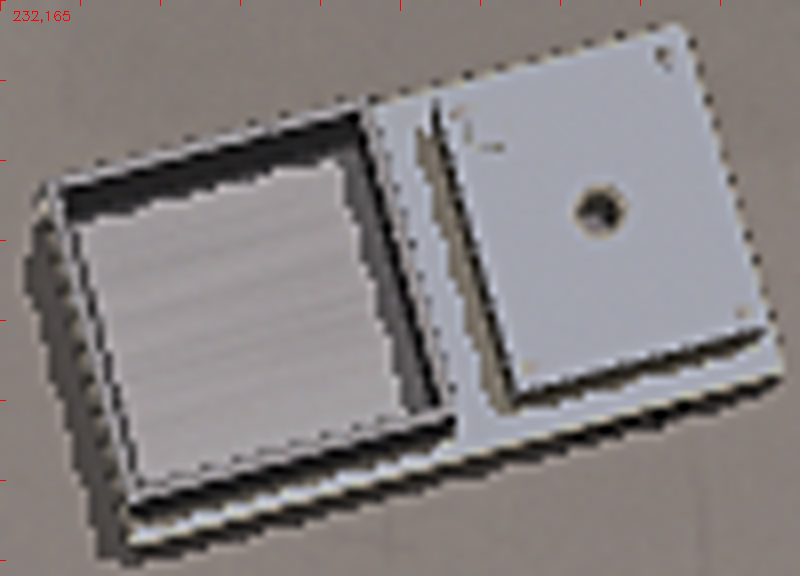

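The black stylus stands in its block, with the two orange look-alikes beside it. All six balls are in the scoop, and the mill and hole are clear. Next I fit the poses from these pixels.

```bash
cat > h.py <<'E'
from bench import r, eyes
import numpy as np,cv2
from scipy.optimize import least_squares
from scipy.spatial.transform import Rotation as Ro
C={n:eyes.get_calibration(n) for n in("scene","top")}
def proj(n,X):
    c=C[n]; p=(np.asarray(X,float).reshape(-1,3)@c["R"].T+c["t"])@c["mtx"].T; return p[:,:2]/p[:,2:]
def ray(n,uv,z):
    c=C[n]; d=c["R"].T@np.linalg.solve(c["mtx"],[*uv,1]); o=-c["R"].T@c["t"]; return o+d*(z-o[2])/d[2]
E
python3 - <<'E'
from h import *
def cr(x0,y0,s,pts): return [np.array([x0+(u+.5)/s-.5,y0+(v+.5)/s-.5]) for u,v in pts]
def show(nm,n,pts,z):
    for p in pts: print(nm,n,ray(n,p,z).round(1))
sc_s=cr(380,240,4,[(197,40)]); sc_t=cr(350,205,4,[(152,40)])
show("tabtop","scene",sc_s,104);show("tabtop","top",sc_t,104)
show("lip","scene",cr(380,240,4,[(38,222),(125,278),(81,249)]),30)
show("backtop","scene",cr(380,240,4,[(125,95),(220,148)]),45)
show("backtop","top",cr(350,205,4,[(80,46),(162,72)]),45)
show("sty","scene",cr(143,180,4,[(61,48)]),102);show("sty","top",cr(150,210,4,[(66,128)]),102)
show("hole","scene",cr(248,170,4,[(363,145)]),80);show("hole","top",cr(232,165,8,[(600,211)]),80)
rs=cr(248,170,4,[(65,33),(256,50),(225,183),(17,162)]);rt=cr(232,165,8,[(50,185),(368,112),(450,410),(130,497)])
show("rim","scene",rs,95);show("rim","top",rt,95)
q=np.array([[65,65],[65,-65],[-65,-65],[-65,65]])
for n,P in(("scene",rs),("top",rt)):
    W=np.array([ray(n,p,95)[:2] for p in P])
    f=least_squares(lambda v:(v[:2]+q@np.array([[np.cos(v[2]),np.sin(v[2])],[-np.sin(v[2]),np.cos(v[2])]])-W).ravel(),[500,50,.2])
    print(n,f.x.round(3),np.abs(f.fun).max())
S=800/560
for nm,p in dict(cup=(444,383),dish=(364,381),bot=(528,243),jar=(483,195),bot2=(244,210),jar2=(270,245),rack=(385,200)).items(): print(nm,ray("top",np.array(p)/S,30).round())
E
```

```text
tabtop scene [ 555.2 -329.6  104. ]
tabtop top [ 557.5 -332.4  104. ]
lip scene [ 461.2 -277.7   30. ]
lip scene [ 444.2 -329.6   30. ]
lip scene [ 453.1 -303.6   30. ]
backtop scene [ 555.4 -299.4   45. ]
backtop scene [ 538.5 -356.4   45. ]
backtop top [ 562.  -292.1   45. ]
backtop top [ 541.1 -355.5   45. ]
sty scene [482.8 330.  102. ]
sty top [480.1 330.3 102. ]
hole scene [635.4 -93.5  80. ]
hole top [636.5 -92.4  80. ]
rim scene [644.5 115.8  95. ]
rim scene [677.5  -4.4  95. ]
rim scene [555.5 -35.7  95. ]
rim scene [522.7  86.   95. ]
rim top [644.6 118.8  95. ]
rim top [672.6  -2.9  95. ]
rim top [556.9 -33.1  95. ]
rim top [524.4  87.7  95. ]
scene [6.00048e+02 4.04330e+01 2.56000e-01] 3.9437414663116073
top [5.99629e+02 4.26070e+01 2.49000e-01] 6.044669224339486
cup [ 401. -105.   30.]
dish [407.  69.  30.]
bot [ 715. -302.   30.]
jar [ 829. -203.   30.]
bot2 [796. 345.  30.]
jar2 [714. 283.  30.]
rack [818.  22.  30.]
```

```bash
cat >> h.py <<'E'
def state():
    s=r.sense(); return s["tool_pos"],Ro.from_euler("xyz",s["tcp_rot"],degrees=True),s
def plan(way,start=None):
    """way: list of (xyz mm, rpy deg, n rows); prints rows in m, rad"""
    p,R,_=state() if start is None else start
    rows=[]
    for q,e,n in way:
        q=np.array(q,float); Q=Ro.from_euler("xyz",e,degrees=True); rv=(R.inv()*Q).as_rotvec()/n
        d=(q-p)/n
        for k in range(n):
            rows.append([(R*Ro.from_rotvec(rv*k)).inv().apply(d).__truediv__(1000).round(4).tolist(),rv.round(4).tolist()])
        p,R=q,Q
    for x in rows: print(x)
    return rows
E
python3 - <<'E'
from h import *
plan([((460,120,210),(180,0,112),10),((556,-331,190),(180,0,74),10)])
E
```

```text
[[-0.0367, -0.0298, 0.0001], [-0.0002, 0.0001, 0.0754]]
[[-0.0389, -0.0269, 0.0001], [-0.0002, 0.0001, 0.0754]]
[[-0.0408, -0.0239, 0.0001], [-0.0002, 0.0001, 0.0754]]
[[-0.0425, -0.0208, 0.0001], [-0.0002, 0.0001, 0.0754]]
[[-0.0439, -0.0175, 0.0], [-0.0002, 0.0001, 0.0754]]
[[-0.0451, -0.0141, 0.0], [-0.0002, 0.0001, 0.0754]]
[[-0.046, -0.0107, 0.0], [-0.0002, 0.0001, 0.0754]]
[[-0.0467, -0.0072, 0.0], [-0.0002, 0.0001, 0.0754]]
[[-0.0471, -0.0037, 0.0], [-0.0002, 0.0001, 0.0754]]
[[-0.0473, -0.0001, 0.0], [-0.0002, 0.0001, 0.0754]]
[[-0.0454, -0.008, 0.002], [-0.0, -0.0, 0.0663]]
[[-0.0458, -0.005, 0.002], [-0.0, -0.0, 0.0663]]
[[-0.0461, -0.0019, 0.002], [-0.0, -0.0, 0.0663]]
[[-0.0461, 0.0011, 0.002], [-0.0, -0.0, 0.0663]]
[[-0.0459, 0.0042, 0.002], [-0.0, -0.0, 0.0663]]
[[-0.0455, 0.0072, 0.002], [-0.0, -0.0, 0.0663]]
[[-0.045, 0.0102, 0.002], [-0.0, -0.0, 0.0663]]
[[-0.0442, 0.0132, 0.002], [-0.0, -0.0, 0.0663]]
[[-0.0432, 0.0161, 0.002], [-0.0, -0.0, 0.0663]]
[[-0.0421, 0.0189, 0.002], [-0.0, -0.0, 0.0663]]
```

Call:
play_rows --deltas '[[[-0.037,-0.03,0],[0,0,0.075],0],[[-0.039,-0.027,0],[0,0,0.075],0],[[-0.041,-0.024,0],[0,0,0.075],0],[[-0.043,-0.021,0],[0,0,0.075],0],[[-0.044,-0.018,0],[0,0,0.075],0],[[-0.045,-0.014,0],[0,0,0.075],0],[[-0.046,-0.011,0],[0,0,0.075],0],[[-0.047,-0.007,0],[0,0,0.075],0]]'

```text
time: 1.1
tool_pos: [418.1, 193.2, 206.6]
tcp_rot: [-179.6, 0.1, 120.1]
ft_force: [0.4, 0.2, -0.0]
finger_gap: 85.9
```

Call:
play_rows --deltas '[[[-0.047,-0.003,0],[0,0,0.075],0],[[-0.047,-0.003,0],[0,0,0.07],0],[[-0.046,-0.006,0],[0,0,0.066],0],[[-0.046,-0.004,0],[0,0,0.066],0],[[-0.046,-0.001,0],[0,0,0.066],0],[[-0.046,0.002,0],[0,0,0.066],0],[[-0.046,0.005,0],[0,0,0.066],0],[[-0.046,0.008,0],[0,0,0.066],0]]'

```text
time: 2.1
tool_pos: [517.1, -175.8, 204.9]
tcp_rot: [-179.5, 0.3, 88.0]
ft_force: [1.2, 1.1, -0.6]
finger_gap: 85.7
```

```bash
python3 - <<'E'
from h import *
plan([((556,-331,180),(180,0,74),6)])
E
```

```text
[[-0.0256, 0.0074, 0.0042], [-0.0013, 0.0009, 0.0408]]
[[-0.0253, 0.0084, 0.0042], [-0.0013, 0.0009, 0.0408]]
[[-0.0249, 0.0095, 0.0042], [-0.0013, 0.0009, 0.0408]]
[[-0.0245, 0.0105, 0.0042], [-0.0013, 0.0009, 0.0408]]
[[-0.0241, 0.0115, 0.0042], [-0.0013, 0.0009, 0.0408]]
[[-0.0236, 0.0124, 0.0042], [-0.0013, 0.0009, 0.0408]]
```

Call:
play_rows --deltas '[[[-0.026,0.008,0.004],[-0.001,0.001,0.041],0],[[-0.025,0.009,0.004],[-0.001,0.001,0.041],0],[[-0.025,0.01,0.004],[-0.001,0.001,0.041],0],[[-0.025,0.011,0.004],[-0.001,0.001,0.041],0],[[-0.024,0.012,0.004],[-0.001,0.001,0.041],0],[[-0.024,0.012,0.004],[-0.001,0.001,0.041],0],[[0,0,0],[0,0,0],0]]'

```text
time: 2.98
tool_pos: [555.4, -340.3, 175.0]
tcp_rot: [-179.5, -0.1, 73.1]
ft_force: [-0.0, 0.3, -0.5]
finger_gap: 85.3
```

```bash
python3 - <<'E'
from h import *
p,R,s=state(); print(p,s["tcp_rot"],s["joint_pos"])
I=eyes.snapshot("wrist"); np.savez("w1.npz",I=I,p=p,q=R.as_quat())
cv2.imwrite("pics/w1.png",cv2.resize(I[:,:,::-1],(800,600),interpolation=cv2.INTER_CUBIC))
E
```

```text
[ 555.43373692 -340.28636499  175.0308255 ] [-1.79489893e+02 -1.23704415e-01  7.31166029e+01] [-3.59723235e+01  1.69054362e+01  7.82769713e+01 -5.00890241e-02
  8.53401070e+01 -1.90851802e+01]
```

View pics/w1.png

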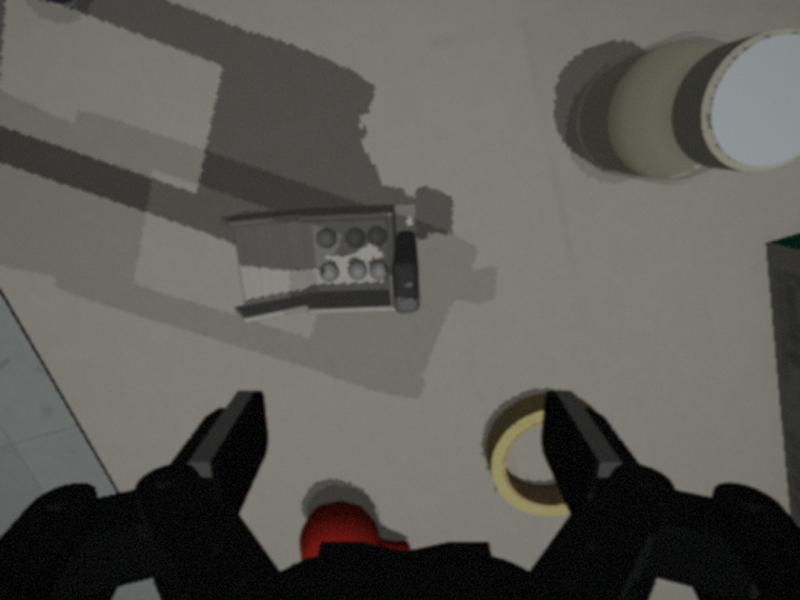

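```bash
cat >> h.py <<'E'
W=eyes.get_calibration("wrist")
def wproj(X,p,R):
    T=W["T_tool_cam"]; Xt=R.inv().apply(np.asarray(X,float).reshape(-1,3)-p); c=(Xt-T[:3,3])@T[:3,:3]; u=c@W["mtx"].T; return u[:,:2]/u[:,2:]
def wray(uv,z,p,R):
    T=W["T_tool_cam"]; d=R.apply(T[:3,:3]@np.linalg.solve(W["mtx"],[*uv,1])); o=p+R.apply(T[:3,3]); return o+d*(z-o[2])/d[2]
E
python3 - <<'E'
from h import *
d=np.load("w1.npz");p=d["p"];R=Ro.from_quat(d["q"]);S=800/560
for g in [(556,-331,-15.),(556,-331,-13.5)]:
    a=np.radians(g[2]);M=np.array([[np.cos(a),-np.sin(a),0],[np.sin(a),np.cos(a),0],[0,0,1]])
    o=np.array([g[0],g[1],0])
    L=lambda x,y,z:o+M@np.array([x-41,y,z])
    for nm,X in dict(tabL=L(41,14,104),tabR=L(41,-14,104),lipL=L(-70,32,30),lipR=L(-70,-32,30),bL=L(34,32,45),bR=L(34,-32,45)).items(): print(nm,(wproj(X,p,R)*S).round())
for uv,z in(((406,289),104),((406,312),104),((393,207),45),((393,308),45),((232,217),30),((243,313),30)): print(uv,wray(np.array(uv)/S,z,p,R).round(1))
I=d["I"];c=cv2.resize(I[130:235,150:310,::-1],None,fx=5,fy=5,interpolation=cv2.INTER_CUBIC);cv2.imwrite("pics/w1c.png",c)
E
```

```text
tabL [[399. 265.]]
tabR [[401. 317.]]
lipL [[228. 216.]]
lipR [[242. 310.]]
bL [[389. 214.]]
bR [[393. 313.]]
tabL [[399. 265.]]
tabR [[402. 317.]]
lipL [[227. 221.]]
lipR [[244. 314.]]
bL [[387. 214.]]
bR [[394. 313.]]
(406, 289) [ 559.1 -330.6  104. ]
(406, 312) [ 555.5 -342.4  104. ]
(393, 207) [ 561.3 -295.1   45. ]
(393, 308) [ 542.  -356.8   45. ]
(232, 217) [ 459.2 -272.7   30. ]
(243, 313) [ 440.6 -335.3   30. ]
```

View pics/w1c.png

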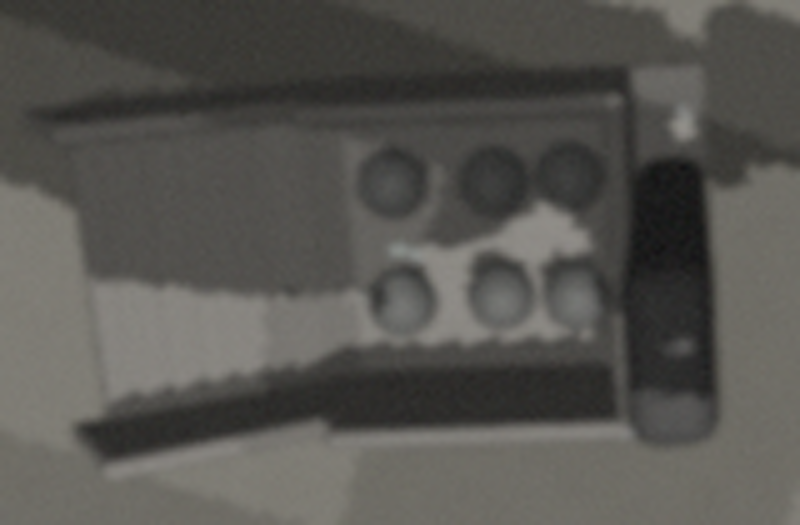

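```bash
python3 - <<'E'
from h import *
plan([((557.5,-330.5,67),(180,0,74),5)])
E
```

```text
[[0.0017, 0.0001, 0.0217], [-0.0018, -0.0005, -0.0028]]
[[0.0017, 0.0, 0.0217], [-0.0018, -0.0005, -0.0028]]
[[0.0018, -0.0, 0.0217], [-0.0018, -0.0005, -0.0028]]
[[0.0018, -0.0, 0.0217], [-0.0018, -0.0005, -0.0028]]
[[0.0018, -0.0001, 0.0217], [-0.0018, -0.0005, -0.0028]]
```

Call:
play_rows --deltas '[[[0.003,0,0.02],[-0.002,0,-0.003],0],[[0.003,0,0.022],[-0.002,0,-0.003],0],[[0.002,0,0.022],[-0.002,0,-0.003],0],[[0.001,0,0.022],[-0.002,0,-0.003],0],[[0,0,0.019],[-0.001,0,-0.003],0],[[0,0,0],[0,0,0],0]]'

```text
time: 3.78
tool_pos: [556.0, -322.1, 60.9]
tcp_rot: [-179.8, -0.3, 74.5]
ft_force: [0.7, -0.6, 0.5]
finger_gap: 85.3
```

Call:
play_rows --deltas '[[[0,0,0],[0,0,0],0.5],[[0,0,0],[0,0,0],0.8],[[0,0,0],[0,0,0],1],[[0,0,0],[0,0,0],1],[[0,0,0],[0,0,0],1],[[0,0,0],[0,0,0],1]]' --force 80

```text
time: 4.53
tool_pos: [557.9, -323.2, 64.2]
tcp_rot: [180.0, -0.2, 74.5]
ft_force: [0.2, 0.5, -2.6]
finger_gap: 12.0
```

Call:
play_rows --deltas '[[[0,0,-0.004],[0,0,0],1],[[0,0,-0.012],[0,0,0],1],[[0,0,-0.022],[0,0,0],1],[[0,0,-0.03],[0,0,0],1],[[0,0,-0.032],[0,0,0],1],[[0,0,-0.03],[0,0,0],1],[[0,0,-0.02],[0,0,0],1],[[0,0,-0.008],[0,0,0],1]]'

```text
time: 5.52
tool_pos: [557.1, -323.6, 231.3]
tcp_rot: [179.9, -0.2, 74.5]
ft_force: [0.7, -0.7, -3.3]
finger_gap: 11.9
```

```bash
python3 - <<'E'
from h import *
p,R,s=state();print(p,s["tcp_rot"],s["ft_force"],s["wrist_torque"],s["finger_gap"])
I=eyes.snapshot("scene");J=eyes.snapshot("top")
print((proj("scene",p)),proj("top",p))
u,v=proj("scene",p)[0].astype(int);a,b=proj("top",p)[0].astype(int)
c=lambda I,u,v:cv2.resize(I[max(v-50,0):max(v-50,0)+100,u-50:u+50,::-1],(400,400),interpolation=cv2.INTER_CUBIC)
cv2.imwrite("pics/l1.png",np.hstack([c(I,u,v+20),c(J,a,b)]))
plan([((700,45,230),(180,0,89),11)])
E
```

```text
[ 557.11821456 -323.57638757  231.27094729] [179.93120184  -0.22167772  74.52374692] [ 0.66132725 -0.70453299 -3.32212381] [-0.00700486 -0.06358895 -0.02269913] 11.887405808412286
[[437.53480347 204.34503735]] [[397.19345086 207.57862688]]
[[0.0358, 0.0036, 0.0002], [0.0001, -0.0004, -0.023]]
[[0.0357, 0.0044, 0.0002], [0.0001, -0.0004, -0.023]]
[[0.0356, 0.0052, 0.0002], [0.0001, -0.0004, -0.023]]
[[0.0354, 0.006, 0.0002], [0.0001, -0.0004, -0.023]]
[[0.0353, 0.0068, 0.0001], [0.0001, -0.0004, -0.023]]
[[0.0351, 0.0077, 0.0001], [0.0001, -0.0004, -0.023]]
[[0.0349, 0.0085, 0.0001], [0.0001, -0.0004, -0.023]]
[[0.0347, 0.0093, 0.0001], [0.0001, -0.0004, -0.023]]
[[0.0345, 0.0101, 0.0001], [0.0001, -0.0004, -0.023]]
[[0.0343, 0.0108, 0.0001], [0.0001, -0.0004, -0.023]]
[[0.034, 0.0116, 0.0001], [0.0001, -0.0004, -0.023]]
```

View pics/l1.png

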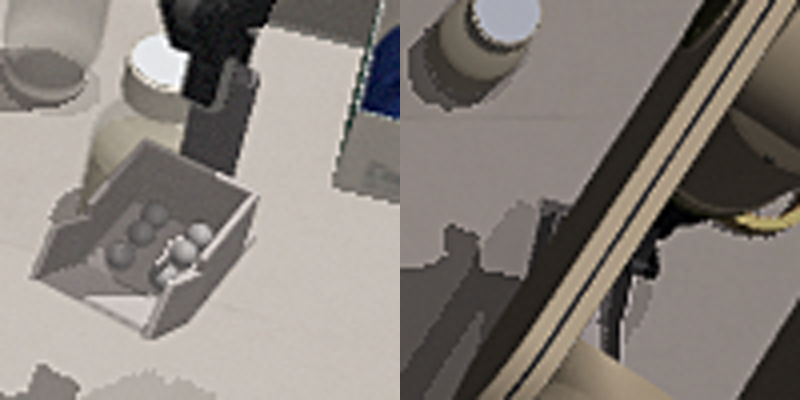

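Scoop held level with all six balls in it (left panel). Carrying it to the hopper now.

Call:
play_rows --deltas '[[[0.012,0.001,0],[0,0,-0.015],1],[[0.025,0.003,0],[0,0,-0.02],1],[[0.036,0.004,0],[0,0,-0.025],1],[[0.04,0.006,0],[0,0,-0.025],1],[[0.04,0.006,0],[0,0,-0.025],1],[[0.04,0.007,0],[0,0,-0.025],1],[[0.04,0.008,0],[0,0,-0.025],1],[[0.04,0.009,0],[0,0,-0.02],1]]'

```text
time: 6.62
tool_pos: [646.4, -49.9, 219.2]
tcp_rot: [-179.1, -0.6, 85.2]
ft_force: [0.3, -1.1, -2.6]
finger_gap: 12.4
```

Call:
play_rows --deltas '[[[0.036,0.009,0],[0,0,-0.02],1],[[0.032,0.01,0],[0,0,-0.02],1],[[0.022,0.008,0],[0,0,-0.015],1],[[0.01,0.005,0],[0,0,-0.01],1],[[0,0,0],[0,0,0],1]]'

```text
time: 7.25
tool_pos: [682.5, 57.7, 212.8]
tcp_rot: [-178.6, -0.7, 89.6]
ft_force: [-0.5, -0.3, -2.6]
finger_gap: 12.3
```

```bash
cat >> h.py <<'E'
def pour(th,lip=(620,41.5,112),psi=89.,dx=-7.):
    """TCP pose for scoop front-down tilt th deg, lip at given point; scoop grip 19 behind TCP, scoop centre at tool x=dx"""
    R=Ro.from_euler("xyz",[180,0,psi],degrees=True)*Ro.from_rotvec([np.radians(th)*SG,0,0])
    # scoop axes in tool: scoop x = tool y, scoop y = tool x, scoop z = -tool z ; grip->lip = (-111,0,-56) scoop
    return np.array(lip)-R.apply([dx,-111,-19+56]),R.as_euler("xyz",degrees=True)
SG=-1
E
python3 - <<'E'
from h import *
import h
for sg in(1,-1):
    h.SG=sg;print(sg,[ (pour(t)[0].round(),pour(t)[1].round()) for t in(0,30,60)])
p,R,s=state();print(p,s["tcp_rot"],s["joint_pos"].round(1), "lip now",p+R.apply([-7,-111,37]))
E
```

```text
1 [(array([731.,  47., 149.]), array([180.,   0.,  89.])), (array([735.,  46.,  89.]), array([-150.,    0.,   89.])), (array([708.,  47.,  34.]), array([-120.,    0.,   89.]))]
-1 [(array([731.,  47., 149.]), array([180.,   0.,  89.])), (array([698.,  47., 200.]), array([150.,   0.,  89.])), (array([644.,  48., 227.]), array([120.,   0.,  89.]))]
[682.46530883  57.69079353 212.83096907] [-178.55630954   -0.71674733   89.55025449] [ 0.1 22.1 68.   0.7 91.3  0.6] lip now [570.52021041  51.99758729 178.55441233]
```

```bash
python3 - <<'E'
from h import *
a=pour(20,(618,41.5,135));b=pour(28,(620,41.5,115)); print(a,b)
plan([(a[0],a[1],5),(b[0],b[1],3)])
E
```

```text
(array([709.75934354,  46.899401  , 207.73286288]), array([160.,   0.,  89.])) (array([700.74662046,  47.09162879, 199.78040441]), array([152.,   0.,  89.]))
[[-0.0021, 0.0055, 0.0009], [-0.0749, -0.0028, 0.0015]]
[[-0.0021, 0.0054, 0.0013], [-0.0749, -0.0028, 0.0015]]
[[-0.0021, 0.0053, 0.0017], [-0.0749, -0.0028, 0.0015]]
[[-0.0021, 0.0052, 0.0021], [-0.0749, -0.0028, 0.0015]]
[[-0.0021, 0.005, 0.0025], [-0.0749, -0.0028, 0.0015]]
[[0.0, -0.0037, 0.0015], [-0.0465, 0.0, -0.0]]
[[0.0, -0.0038, 0.0013], [-0.0465, 0.0, -0.0]]
[[0.0, -0.0039, 0.0011], [-0.0465, 0.0, -0.0]]
```

Call:
play_rows --deltas '[[[-0.002,0.004,0],[-0.05,-0.003,0.001],1],[[-0.002,0.006,0.001],[-0.075,-0.003,0.001],1],[[-0.002,0.006,0.002],[-0.075,-0.003,0.001],1],[[-0.002,0.005,0.002],[-0.075,-0.003,0.001],1],[[-0.002,0.005,0.002],[-0.06,-0.003,0.001],1],[[0,0,0],[0,0,0],1]]'

```text
time: 8.0
tool_pos: [708.2, 37.5, 207.8]
tcp_rot: [161.8, 0.3, 88.6]
ft_force: [-0.6, -0.1, -2.5]
finger_gap: 12.2
```

```bash
python3 - <<'E'
from h import *
p,R,s=state();print(p,s["tcp_rot"],s["joint_pos"].round(2),s["finger_gap"], "lip now",p+R.apply([-7,-111,37]))
a=pour(30,(620,41.5,118));b=pour(40,(620,41.5,112));
plan([(a[0],a[1],4),(b[0],b[1],4)])
E
```

```text
[708.15219059  37.50678825 207.78039968] [161.84985574   0.31750333  88.57160921] [-0.85  6.54 88.63 -0.53 66.68  0.66] 12.205221434886532 lip now [614.0460396   32.46472291 138.08384364]
[[0.0023, -0.0027, -0.0003], [-0.0517, 0.002, -0.0011]]
[[0.0024, -0.0027, -0.0004], [-0.0517, 0.002, -0.0011]]
[[0.0024, -0.0026, -0.0006], [-0.0517, 0.002, -0.0011]]
[[0.0024, -0.0026, -0.0007], [-0.0517, 0.002, -0.0011]]
[[0.0, -0.0028, -0.0034], [-0.0436, 0.0, 0.0]]
[[-0.0, -0.0026, -0.0035], [-0.0436, 0.0, 0.0]]
[[0.0, -0.0025, -0.0036], [-0.0436, 0.0, 0.0]]
[[0.0, -0.0023, -0.0037], [-0.0436, 0.0, 0.0]]
```

Call:
play_rows --deltas '[[[0.002,-0.003,0],[-0.05,0.001,0],1],[[0.002,-0.003,0],[-0.05,0.001,0],1],[[0.002,-0.003,0],[-0.05,0.001,0],1],[[0.001,-0.003,-0.002],[-0.045,0.001,0],1],[[0,-0.003,-0.003],[-0.044,0,0],1],[[0,-0.003,-0.003],[-0.044,0,0],1],[[0,0,0],[0,0,0],1]]'

```text
time: 8.88
tool_pos: [686.5, 38.4, 207.8]
tcp_rot: [145.8, 0.2, 88.2]
ft_force: [-0.3, 0.7, -2.4]
finger_gap: 12.0
```

```bash
python3 - <<'E'
from h import *
p,R,s=state();print(p,s["tcp_rot"],s["joint_pos"].round(2),s["finger_gap"], "lip now",p+R.apply([-7,-111,37]))
a=pour(50,(620,41.5,112));b=pour(63,(620,41.5,112));
plan([(a[0],a[1],3),(b[0],b[1],4)])
E
```

```text
[686.54549061  38.37222277 207.83324804] [145.81377634   0.2114357   88.19908131] [ -0.59 -10.12 109.95  -1.19  45.99   1.71] 11.951578822080265 lip now [615.31859111  33.26507586 114.88355284]
[[0.0029, -0.0041, -0.008], [-0.092, 0.004, -0.0026]]
[[0.0029, -0.0033, -0.0084], [-0.092, 0.004, -0.0026]]
[[0.0029, -0.0025, -0.0086], [-0.092, 0.004, -0.0026]]
[[-0.0, -0.0028, -0.006], [-0.0567, 0.0, 0.0]]
[[-0.0, -0.0024, -0.0062], [-0.0567, 0.0, 0.0]]
[[-0.0, -0.0021, -0.0063], [-0.0567, 0.0, 0.0]]
[[-0.0, -0.0017, -0.0064], [-0.0567, 0.0, 0.0]]
```

```bash
python3 - <<'E'
from h import *
a=pour(48,(624,41.5,116));b=pour(59,(630,41.5,126));
plan([(a[0],a[1],4),(b[0],b[1],4)])
E
```

```text
[[0.0022, -0.0011, -0.0054], [-0.0603, 0.003, -0.002]]
[[0.0022, -0.0008, -0.0055], [-0.0603, 0.003, -0.002]]
[[0.0022, -0.0005, -0.0055], [-0.0603, 0.003, -0.002]]
[[0.0022, -0.0001, -0.0055], [-0.0603, 0.003, -0.002]]
[[0.0, 0.0006, -0.0057], [-0.048, 0.0, 0.0]]
[[0.0, 0.0009, -0.0056], [-0.048, 0.0, 0.0]]
[[0.0, 0.0011, -0.0056], [-0.048, 0.0, 0.0]]
[[0.0, 0.0014, -0.0055], [-0.048, 0.0, 0.0]]
```

Call:
play_rows --deltas '[[[0.002,-0.001,-0.005],[-0.06,0.002,-0.001],1],[[0.002,-0.001,-0.005],[-0.06,0.002,-0.001],1],[[0.002,0,-0.005],[-0.06,0.002,-0.001],1],[[0.001,0,-0.005],[-0.06,0.002,-0.001],1],[[0,0,0],[0,0,0],1],[[0,0,0],[0,0,0],1]]'

```text
time: 9.62
tool_pos: [675.1, 42.6, 226.6]
tcp_rot: [132.1, 0.1, 88.4]
ft_force: [-0.3, 0.5, -0.8]
finger_gap: 11.9
```

```bash
python3 - <<'E'
from h import *
p,R,s=state();print(p,s["tcp_rot"],s["joint_pos"].round(2),s["finger_gap"], "lip now",p+R.apply([-7,-111,37]))
b=pour(60,(630,41.5,126));
plan([(b[0],b[1],4)])
E
```

```text
[675.11939844  42.64641404 226.57737281] [1.32066994e+02 7.31888146e-02 8.84322250e+01] [-6.0000e-02 -2.2120e+01  1.2415e+02 -2.3300e+00  3.0070e+01  2.9700e+00] 11.940144884480414 lip now [628.0391867   36.79539114 119.39426223]
[[0.0012, -0.001, -0.0064], [-0.0527, 0.0022, -0.0012]]
[[0.0012, -0.0007, -0.0064], [-0.0527, 0.0022, -0.0012]]
[[0.0012, -0.0003, -0.0064], [-0.0527, 0.0022, -0.0012]]
[[0.0013, -0.0, -0.0065], [-0.0527, 0.0022, -0.0012]]
```

Call:
play_rows --deltas '[[[0.001,0.001,-0.006],[-0.055,0.002,-0.001],1],[[0.001,0.001,-0.006],[-0.055,0.002,-0.001],1],[[0.001,0.001,-0.006],[-0.055,0.002,-0.001],1],[[0.001,0.001,-0.006],[-0.055,0.002,-0.001],1],[[0,0,0],[0,0,0],1],[[0,0,0],[0,0,0],1],[[0,0,0],[0,0,0],1]]'

```text
time: 10.5
tool_pos: [663.2, 45.4, 250.8]
tcp_rot: [119.3, 0.0, 88.8]
ft_force: [-0.6, -0.3, -1.6]
finger_gap: 12.0
```

```bash
python3 - <<'E'
from h import *
p,R,s=state();print(p,s["tcp_rot"],s["joint_pos"].round(2),s["finger_gap"],s["ft_force"], "lip now",p+R.apply([-7,-111,37]))
I=eyes.snapshot("scene")
cv2.imwrite("pics/p1.png",cv2.resize(I[110:270,220:420,::-1],(750,600),interpolation=cv2.INTER_CUBIC))
E
```

```text
[663.21574735  45.4181152  250.84181707] [1.19348787e+02 1.54911524e-02 8.87929599e+01] [  0.23 -31.81 135.66  -4.71  15.56   5.24] 11.98656535686809 [-0.59410671 -0.32825107 -1.60348686] lip now [640.9198284   38.85526617 135.95569515]
```

View pics/p1.png

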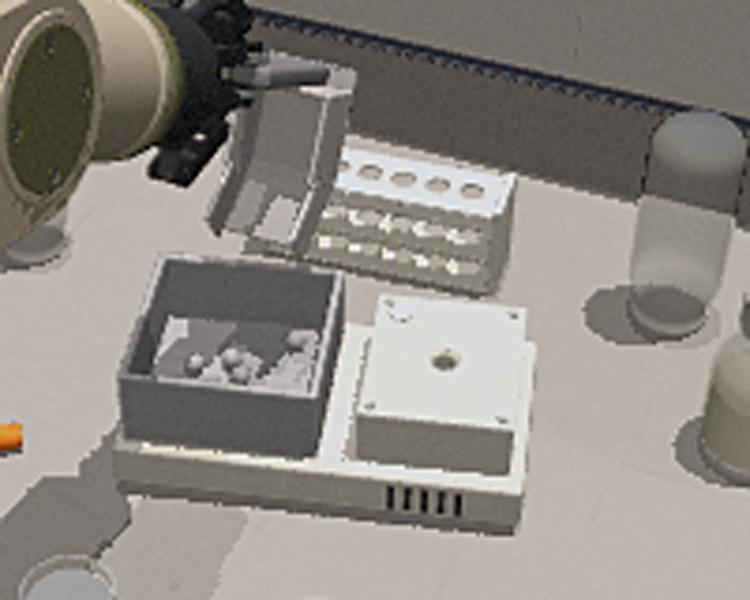

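The scoop is empty, with balls at about (195,363), (232,357), (240,375) and (298,340); the front wall hides the rest. I'll count them from above once the arm is away. Next I tip the scoop back and return it.

```bash
python3 - <<'E'
from h import *
plan([((680,40,250),(180,0,86),8),((557.5,-323,225),(180,0,74.5),10)])
E
```

```text
[[-0.0006, 0.0009, 0.0019], [0.1324, -0.0032, 0.0055]]
[[-0.0006, 0.0011, 0.0018], [0.1324, -0.0032, 0.0055]]
[[-0.0006, 0.0014, 0.0016], [0.1324, -0.0032, 0.0055]]
[[-0.0006, 0.0016, 0.0014], [0.1324, -0.0032, 0.0055]]
[[-0.0006, 0.0018, 0.0012], [0.1324, -0.0032, 0.0055]]
[[-0.0006, 0.0019, 0.0009], [0.1324, -0.0032, 0.0055]]
[[-0.0006, 0.002, 0.0007], [0.1324, -0.0032, 0.0055]]
[[-0.0005, 0.0021, 0.0004], [0.1324, -0.0032, 0.0055]]
[[-0.0371, -0.0097, 0.0025], [0.0, -0.0, 0.0201]]
[[-0.0373, -0.0089, 0.0025], [0.0, -0.0, 0.0201]]
[[-0.0374, -0.0082, 0.0025], [0.0, -0.0, 0.0201]]
[[-0.0376, -0.0074, 0.0025], [0.0, -0.0, 0.0201]]
[[-0.0377, -0.0067, 0.0025], [0.0, -0.0, 0.0201]]
[[-0.0379, -0.0059, 0.0025], [0.0, -0.0, 0.0201]]
[[-0.038, -0.0052, 0.0025], [0.0, -0.0, 0.0201]]
[[-0.0381, -0.0044, 0.0025], [0.0, -0.0, 0.0201]]
[[-0.0381, -0.0036, 0.0025], [0.0, -0.0, 0.0201]]
[[-0.0382, -0.0029, 0.0025], [0.0, -0.0, 0.0201]]
```

Call:
play_rows --deltas '[[[0,0.001,0],[0.13,-0.003,0.005],1],[[0,0.001,0],[0.13,-0.003,0.005],1],[[0,0.001,0.001],[0.13,-0.003,0.005],1],[[0,0.002,0.001],[0.13,-0.003,0.005],1],[[-0.001,0.002,0.001],[0.13,-0.003,0.005],1],[[-0.001,0.002,0.001],[0.13,-0.003,0.005],1],[[-0.001,0.002,0],[0.13,-0.003,0.005],1],[[0,0,0],[0.05,0,0],1]]'

```text
time: 11.55
tool_pos: [675.4, 42.2, 252.6]
tcp_rot: [176.2, -0.1, 86.5]
ft_force: [-1.4, -0.3, -1.7]
finger_gap: 11.8
```

```bash
python3 - <<'E'
from h import *
print(state()[2]["tcp_rot"],state()[0])
plan([((557.5,-323,225),(180,0,74.5),11)])
E
```

```text
[ 1.76189188e+02 -1.35593898e-01  8.65415940e+01] [675.44651361  42.21596742 252.60348562]
[[-0.0338, -0.0088, 0.0018], [0.006, -0.0008, 0.0191]]
[[-0.034, -0.0082, 0.0019], [0.006, -0.0008, 0.0191]]
[[-0.0341, -0.0075, 0.002], [0.006, -0.0008, 0.0191]]
[[-0.0342, -0.0069, 0.0021], [0.006, -0.0008, 0.0191]]
[[-0.0344, -0.0062, 0.0021], [0.006, -0.0008, 0.0191]]
[[-0.0345, -0.0055, 0.0022], [0.006, -0.0008, 0.0191]]
[[-0.0346, -0.0048, 0.0023], [0.006, -0.0008, 0.0191]]
[[-0.0347, -0.0042, 0.0023], [0.006, -0.0008, 0.0191]]
[[-0.0347, -0.0035, 0.0024], [0.006, -0.0008, 0.0191]]
[[-0.0348, -0.0028, 0.0024], [0.006, -0.0008, 0.0191]]
[[-0.0348, -0.0021, 0.0025], [0.006, -0.0008, 0.0191]]
```

Call:
play_rows --deltas '[[[-0.034,-0.009,0],[0.006,-0.001,0.019],1],[[-0.034,-0.008,0],[0.006,-0.001,0.019],1],[[-0.034,-0.008,0],[0.006,-0.001,0.019],1],[[-0.034,-0.007,0],[0.006,-0.001,0.019],1],[[-0.034,-0.006,0],[0.006,-0.001,0.019],1],[[-0.034,-0.006,0],[0.006,-0.001,0.019],1],[[-0.035,-0.005,0],[0.006,-0.001,0.019],1],[[-0.035,-0.004,0],[0.006,-0.001,0.019],1]]'

```text
time: 12.55
tool_pos: [592.5, -229.7, 248.6]
tcp_rot: [178.9, -0.1, 77.9]
ft_force: [-0.2, 0.5, -1.7]
finger_gap: 12.0
```

Call:
play_rows --deltas '[[[-0.033,-0.004,0.002],[0.006,0,0.019],1],[[-0.025,-0.003,0.004],[0.006,0,0.019],1],[[-0.01,0,0.004],[0.006,0,0.01],1],[[0,0,0],[0,0,0],1]]'

```text
time: 13.05
tool_pos: [570.9, -299.8, 238.2]
tcp_rot: [179.9, -0.1, 74.8]
ft_force: [-0.0, 0.2, -1.1]
finger_gap: 11.8
```

```bash
python3 - <<'E'
from h import *
print(state()[2]["tcp_rot"],state()[0])
plan([((557.5,-323,70),(180,0,74.5),6)])
E
```

```text
[ 1.79881302e+02 -1.17012334e-01  7.48315190e+01] [ 570.92642826 -299.84616229  238.23459842]
[[-0.0044, -0.0012, 0.028], [0.0003, -0.0003, 0.001]]
[[-0.0044, -0.0012, 0.028], [0.0003, -0.0003, 0.001]]
[[-0.0044, -0.0012, 0.028], [0.0003, -0.0003, 0.001]]
[[-0.0043, -0.0012, 0.028], [0.0003, -0.0003, 0.001]]
[[-0.0043, -0.0012, 0.028], [0.0003, -0.0003, 0.001]]
[[-0.0043, -0.0011, 0.028], [0.0003, -0.0003, 0.001]]
```

Call:
play_rows --deltas '[[[-0.004,-0.001,0.02],[0,0,0.001],1],[[-0.004,-0.001,0.03],[0,0,0.001],1],[[-0.004,-0.001,0.03],[0,0,0.001],1],[[-0.004,-0.001,0.03],[0,0,0.001],1],[[-0.002,-0.001,0.025],[0,0,0],1],[[0,0,0.015],[0,0,0],1],[[0,0,0.005],[0,0,0],1],[[0,0,0],[0,0,0],1]]'

```text
time: 14.05
tool_pos: [563.1, -308.3, 72.2]
tcp_rot: [180.0, -0.3, 75.2]
ft_force: [0.1, -0.3, -1.8]
finger_gap: 12.1
```

Call:
play_rows --deltas '[[[0,0,0.002],[0,0,0],1],[[0,0,0.002],[0,0,0],1],[[0,0,0.002],[0,0,0],1],[[0,0,0],[0,0,0],1]]'

```text
time: 14.55
tool_pos: [565.2, -309.4, 69.3]
tcp_rot: [179.7, -0.2, 75.2]
ft_force: [-0.0, 0.4, -1.0]
finger_gap: 12.2
```

Call:
play_rows --deltas '[[[0,0,0.002],[0,0,0],1],[[0,0,0.002],[0,0,0],1],[[0,0,0.002],[0,0,0],1],[[0,0,0],[0,0,0],1]]'

```text
time: 15.05
tool_pos: [565.8, -309.8, 63.8]
tcp_rot: [179.6, -0.1, 75.2]
ft_force: [-0.6, 1.0, 0.4]
finger_gap: 12.0
```

Call:
play_rows --deltas '[[[0,0,0.001],[0,0,0],1],[[0,0,0.001],[0,0,0],1],[[0,0,0],[0,0,0],1]]'

```text
time: 15.42
tool_pos: [566.2, -310.0, 63.6]
tcp_rot: [179.6, -0.1, 75.2]
ft_force: [-1.3, 0.1, 2.0]
finger_gap: 12.3
```

On the table. I release it and rise.

Call:
play_rows --deltas '[[[0,0,0],[0,0,0],0.8],[[0,0,0],[0,0,0],0.5],[[0,0,0],[0,0,0],0],[[0,0,0],[0,0,0],0],[[0,0,0],[0,0,0],0],[[0,0,-0.01],[0,0,0],0],[[0,0,-0.025],[0,0,0],0],[[0,0,-0.035],[0,0,0],0]]'

```text
time: 16.42
tool_pos: [563.5, -308.7, 131.8]
tcp_rot: [179.9, -0.3, 75.2]
ft_force: [0.1, 0.8, -0.3]
finger_gap: 85.1
```

Call:
play_rows --deltas '[[[0,0,-0.04],[0,0,0],0],[[0,0,-0.04],[0,0,0],0],[[0.03,0,-0.01],[0,0,0],0],[[0.04,0,0],[0,0,0],0],[[0.04,0,0],[0,0,0],0],[[0.04,0,0],[0,0,0],0]]'

```text
time: 17.18
tool_pos: [604.5, -165.0, 236.4]
tcp_rot: [179.1, -0.0, 74.8]
ft_force: [-0.3, -0.7, 0.2]
finger_gap: 85.7
```

```bash
python3 - <<'E'
from h import *
p,R,s=state();print(p,s["tcp_rot"],s["joint_pos"].round(1))
I=eyes.snapshot("scene");J=eyes.snapshot("top")
c=lambda I,x,y:cv2.resize(I[y:y+100,x:x+100,::-1],(400,400),interpolation=cv2.INTER_CUBIC)
cv2.imwrite("pics/b1.png",np.vstack([np.hstack([c(I,365,225)[:300],c(J,340,185)[:300]]),np.hstack([c(I,248,170)[:300],c(J,225,165)[:300]])]))
plan([((460,100,235),(180,0,110),12),((481.5,330,190),(180,0,140),8)])
E
```

```text
[ 604.5449615  -165.03324824  236.40340459] [ 1.79126894e+02 -3.80649643e-02  7.48377714e+01] [-20.   10.2  79.7   0.1  89.3  -4.9]
[[0.018, -0.0173, -0.0001], [0.0013, 0.0002, -0.0508]]
[[0.0189, -0.0164, -0.0001], [0.0013, 0.0002, -0.0508]]
[[0.0197, -0.0154, -0.0001], [0.0013, 0.0002, -0.0508]]
[[0.0204, -0.0144, -0.0], [0.0013, 0.0002, -0.0508]]
[[0.0211, -0.0133, -0.0], [0.0013, 0.0002, -0.0508]]
[[0.0218, -0.0123, 0.0], [0.0013, 0.0002, -0.0508]]
[[0.0224, -0.0111, 0.0], [0.0013, 0.0002, -0.0508]]
[[0.0229, -0.01, 0.0001], [0.0013, 0.0002, -0.0508]]
[[0.0234, -0.0088, 0.0001], [0.0013, 0.0002, -0.0508]]
[[0.0238, -0.0076, 0.0001], [0.0013, 0.0002, -0.0508]]
[[0.0242, -0.0064, 0.0001], [0.0013, 0.0002, -0.0508]]
[[0.0244, -0.0052, 0.0001], [0.0013, 0.0002, -0.0508]]
[[0.0261, 0.0124, 0.0056], [0.0, 0.0, -0.0654]]
[[0.0252, 0.014, 0.0056], [0.0, 0.0, -0.0654]]
[[0.0243, 0.0157, 0.0056], [0.0, 0.0, -0.0654]]
[[0.0232, 0.0172, 0.0056], [0.0, 0.0, -0.0654]]
[[0.022, 0.0187, 0.0056], [0.0, 0.0, -0.0654]]
[[0.0207, 0.0201, 0.0056], [0.0, 0.0, -0.0654]]
[[0.0194, 0.0214, 0.0056], [0.0, 0.0, -0.0654]]
[[0.0179, 0.0226, 0.0056], [0.0, 0.0, -0.0654]]
```

View pics/b1.png

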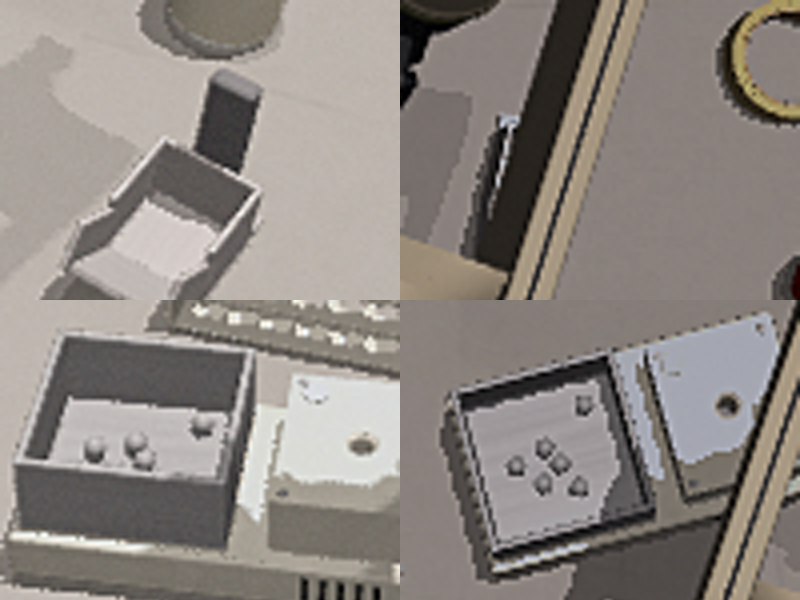

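All six balls lie in the hopper (bottom-right panel: 584,404; 544,448; 516,466; 560,463; 543,483; 578,487). The scoop stands upright and empty. Now for the black stylus.

```bash
python3 - <<'E'
from h import *
plan([((500,110,235),(180,0,102),8),((481.5,330,170),(180,0,120),8)])
E
```

```text
[[0.0295, -0.0215, -0.0001], [0.0019, 0.0002, -0.0587]]
[[0.0307, -0.0197, -0.0], [0.0019, 0.0002, -0.0587]]
[[0.0318, -0.0179, 0.0], [0.0019, 0.0002, -0.0587]]
[[0.0328, -0.016, 0.0], [0.0019, 0.0002, -0.0587]]
[[0.0337, -0.014, 0.0001], [0.0019, 0.0002, -0.0587]]
[[0.0344, -0.012, 0.0001], [0.0019, 0.0002, -0.0587]]
[[0.0351, -0.01, 0.0001], [0.0019, 0.0002, -0.0587]]
[[0.0356, -0.0079, 0.0002], [0.0019, 0.0002, -0.0587]]
[[0.0274, 0.0035, 0.0081], [0.0, 0.0, -0.0393]]
[[0.0272, 0.0045, 0.0081], [0.0, 0.0, -0.0393]]
[[0.027, 0.0056, 0.0081], [0.0, 0.0, -0.0393]]
[[0.0268, 0.0066, 0.0081], [0.0, 0.0, -0.0393]]
[[0.0265, 0.0077, 0.0081], [0.0, 0.0, -0.0393]]
[[0.0262, 0.0087, 0.0081], [0.0, 0.0, -0.0393]]
[[0.0258, 0.0098, 0.0081], [0.0, 0.0, -0.0393]]
[[0.0254, 0.0108, 0.0081], [0.0, 0.0, -0.0393]]
```

Call:
play_rows --deltas '[[[0.03,-0.021,0],[0.002,0,-0.059],0],[[0.031,-0.02,0],[0.002,0,-0.059],0],[[0.032,-0.018,0],[0.002,0,-0.059],0],[[0.033,-0.016,0],[0.002,0,-0.059],0],[[0.034,-0.014,0],[0.002,0,-0.059],0],[[0.034,-0.012,0],[0.002,0,-0.059],0],[[0.035,-0.01,0],[0.002,0,-0.059],0],[[0.035,-0.008,0],[0.002,0,-0.059],0]]'

```text
time: 18.27
tool_pos: [496.8, 111.0, 240.2]
tcp_rot: [179.7, 0.3, 102.7]
ft_force: [-0.5, 0.9, 0.8]
finger_gap: 85.4
```

Call:
play_rows --deltas '[[[0.028,0.003,0.007],[0,0,-0.039],0],[[0.027,0.004,0.007],[0,0,-0.039],0],[[0.027,0.005,0.007],[0,0,-0.039],0],[[0.027,0.006,0.007],[0,0,-0.039],0],[[0.026,0.008,0.007],[0,0,-0.039],0],[[0.026,0.009,0.007],[0,0,-0.039],0],[[0.025,0.01,0.007],[0,0,-0.03],0],[[0.015,0.008,0.004],[0,0,-0.02],0]]'

```text
time: 19.27
tool_pos: [479.5, 322.4, 191.6]
tcp_rot: [179.3, 0.7, 119.4]
ft_force: [0.3, -0.8, 0.1]
finger_gap: 85.3
```

```bash
python3 - <<'E'
from h import *
p,R,s=state();print(p,s["tcp_rot"])
plan([((481.5,330,150),(180,0,120),4)])
E
```

```text
[479.45336981 322.36563033 191.55574696] [179.34521605   0.65072027 119.43951598]
[[0.0015, 0.0013, 0.0104], [0.0028, 0.0029, -0.0024]]
[[0.0015, 0.0013, 0.0104], [0.0028, 0.0029, -0.0024]]
[[0.0015, 0.0013, 0.0104], [0.0028, 0.0029, -0.0024]]
[[0.0014, 0.0014, 0.0104], [0.0028, 0.0029, -0.0024]]
```

Call:
play_rows --deltas '[[[0.001,0.001,0.01],[0.003,0.003,-0.002],0],[[0.001,0.001,0.01],[0.003,0.003,-0.002],0],[[0.001,0.001,0.01],[0.003,0.003,-0.002],0],[[0.001,0.001,0.005],[0.003,0.003,-0.002],0],[[0,0,0],[0,0,0],0],[[0,0,0],[0,0,0],0]]'

```text
time: 20.02
tool_pos: [482.4, 325.4, 154.2]
tcp_rot: [-179.9, -0.0, 119.8]
ft_force: [0.0, -0.3, -0.1]
finger_gap: 85.6
```

```bash
python3 - <<'E'
from h import *
p,R,s=state();print(p,s["tcp_rot"])
I=eyes.snapshot("wrist")
S=800/560
print(wproj([(481.5,330,102),(481.5,330,46)],p,R)*S)
np.savez("w2.npz",I=I,p=p,q=R.as_quat())
cv2.imwrite("pics/w2.png",cv2.resize(I[:,:,::-1],(800,600),interpolation=cv2.INTER_CUBIC))
E
```

```text
[482.40819848 325.44717606 154.19399238] [-1.79857323e+02 -2.25748739e-02  1.19775279e+02]
[[407.0390014  311.44712676]
 [406.74753683 280.38524071]]
```

View pics/w2.png

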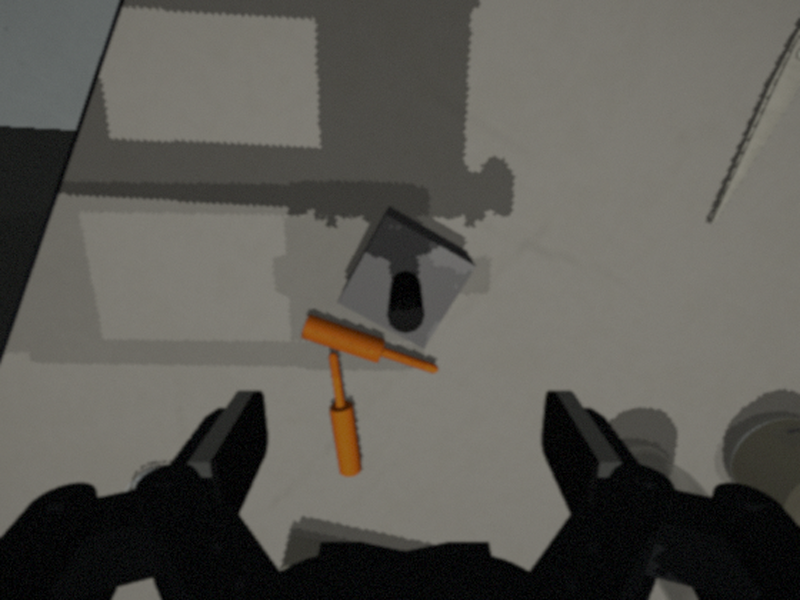

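The black stylus top is at about (406,316), close to the predicted (407,311). The two orange decoys now lie on their sides. Nothing came near them, so they probably toppled on their own. Descending.

Call:
play_rows --deltas '[[[0.001,0,0.015],[0,0,0],0],[[0.001,0,0.022],[0,0,0],0],[[0.001,0,0.022],[0,0,0],0],[[0,0,0.018],[0,0,0],0],[[0,0,0.01],[0,0,0],0],[[0,0,0.004],[0,0,0],0],[[0,0,0],[0,0,0],0]]'

```text
time: 20.95
tool_pos: [480.8, 328.5, 58.7]
tcp_rot: [-180.0, -0.0, 119.8]
ft_force: [-0.4, -0.4, -0.5]
finger_gap: 85.6
```

Call:
play_rows --deltas '[[[0,0,0],[0,0,0],0.4],[[0,0,0],[0,0,0],0.7],[[0,0,0],[0,0,0],1],[[0,0,0],[0,0,0],1],[[0,0,0],[0,0,0],1],[[0,0,0],[0,0,0],1]]' --force 60

```text
time: 21.7
tool_pos: [482.4, 329.4, 61.2]
tcp_rot: [179.8, -0.0, 119.8]
ft_force: [0.1, -0.6, -0.2]
finger_gap: 15.4
```

Call:
play_rows --deltas '[[[0,0,-0.005],[0,0,0],1],[[0,0,-0.012],[0,0,0],1],[[0,0,-0.02],[0,0,0],1],[[0,0,-0.03],[0,0,0],1],[[0,0,-0.03],[0,0,0],1],[[0,0,-0.03],[0,0,0],1],[[0,0,-0.02],[0,0,0],1],[[0,0,-0.01],[0,0,0],1]]'

```text
time: 22.7
tool_pos: [482.6, 329.5, 232.4]
tcp_rot: [179.5, -0.0, 119.8]
ft_force: [0.5, 0.7, 0.1]
finger_gap: 15.4
```

```bash
python3 - <<'E'
from h import *
p,R,s=state();print(p,s["tcp_rot"],s["finger_gap"])
plan([((520,100,215),(180,0,100),8),((636,-93,190),(180,0,80),8)])
E
```

```text
[482.57282468 329.47699117 232.35739914] [ 1.79465086e+02 -1.26999547e-02  1.19798396e+02] 15.385468683195326
[[-0.0272, -0.0102, 0.0021], [0.0012, -0.0002, 0.0432]]
[[-0.0276, -0.009, 0.0021], [0.0012, -0.0002, 0.0432]]
[[-0.028, -0.0078, 0.0021], [0.0012, -0.0002, 0.0432]]
[[-0.0283, -0.0066, 0.0021], [0.0012, -0.0002, 0.0432]]
[[-0.0286, -0.0054, 0.0021], [0.0012, -0.0002, 0.0432]]
[[-0.0288, -0.0041, 0.0021], [0.0012, -0.0002, 0.0432]]
[[-0.0289, -0.0029, 0.0022], [0.0012, -0.0002, 0.0432]]
[[-0.029, -0.0016, 0.0022], [0.0012, -0.0002, 0.0432]]
[[-0.0263, 0.0101, 0.0031], [0.0, -0.0, 0.0436]]
[[-0.0258, 0.0112, 0.0031], [0.0, -0.0, 0.0436]]
[[-0.0253, 0.0123, 0.0031], [0.0, -0.0, 0.0436]]
[[-0.0247, 0.0134, 0.0031], [0.0, -0.0, 0.0436]]
[[-0.0241, 0.0145, 0.0031], [0.0, -0.0, 0.0436]]
[[-0.0235, 0.0155, 0.0031], [0.0, -0.0, 0.0436]]
[[-0.0228, 0.0165, 0.0031], [0.0, -0.0, 0.0436]]
[[-0.022, 0.0175, 0.0031], [0.0, -0.0, 0.0436]]
```

Call:
play_rows --deltas '[[[-0.027,-0.01,0.001],[0.001,0,0.043],1],[[-0.028,-0.009,0.001],[0.001,0,0.043],1],[[-0.028,-0.008,0.001],[0.001,0,0.043],1],[[-0.028,-0.007,0.001],[0.001,0,0.043],1],[[-0.029,-0.005,0.001],[0.001,0,0.043],1],[[-0.029,-0.004,0.001],[0.001,0,0.043],1],[[-0.029,-0.003,0.001],[0.001,0,0.043],1],[[-0.029,-0.002,0.001],[0.001,0,0.043],1]]'

```text
time: 23.7
tool_pos: [519.5, 94.7, 228.4]
tcp_rot: [179.7, -0.2, 99.7]
ft_force: [0.1, 0.2, -0.7]
finger_gap: 15.8
```

Call:
play_rows --deltas '[[[-0.026,0.01,0.001],[0,0,0.044],1],[[-0.026,0.011,0.001],[0,0,0.044],1],[[-0.025,0.012,0.001],[0,0,0.044],1],[[-0.025,0.013,0.001],[0,0,0.044],1],[[-0.024,0.015,0.001],[0,0,0.044],1],[[-0.023,0.016,0.001],[0,0,0.044],1],[[-0.018,0.014,0.001],[0,0,0.044],1],[[-0.01,0.008,0],[0,0,0.03],1]]'

```text
time: 24.7
tool_pos: [624.6, -88.2, 223.0]
tcp_rot: [179.9, -0.3, 79.6]
ft_force: [-0.5, 0.8, -0.6]
finger_gap: 15.5
```

```bash
python3 - <<'E'
from h import *
p,R,s=state();print(p,s["tcp_rot"],s["finger_gap"])
plan([((636,-93,170),(180,0,80),6)])
E
```

```text
[624.60531554 -88.19152518 222.98275039] [179.87496324  -0.28903471  79.5599724 ] 15.47539506823462
[[-0.0005, 0.002, 0.0088], [0.0004, -0.0008, -0.0013]]
[[-0.0005, 0.002, 0.0088], [0.0004, -0.0008, -0.0013]]
[[-0.0005, 0.002, 0.0088], [0.0004, -0.0008, -0.0013]]
[[-0.0005, 0.002, 0.0088], [0.0004, -0.0008, -0.0013]]
[[-0.0005, 0.002, 0.0088], [0.0004, -0.0008, -0.0013]]
[[-0.0005, 0.002, 0.0088], [0.0004, -0.0008, -0.0013]]
```

Call:
play_rows --deltas '[[[0,0.002,0.01],[0,-0.001,0],1],[[0,0.002,0.014],[0,-0.001,0],1],[[0,0.002,0.014],[0,-0.001,0],1],[[0,0.002,0.012],[0,-0.001,0],1],[[0,0.001,0.008],[0,-0.001,0],1],[[0,0,0.003],[0,0,0],1],[[0,0,0],[0,0,0],1]]'

```text
time: 25.58
tool_pos: [632.6, -87.2, 156.3]
tcp_rot: [-179.9, -0.0, 79.8]
ft_force: [0.8, -0.4, -0.3]
finger_gap: 15.9
```

```bash
python3 - <<'E'
from h import *
p,R,s=state();print(p,s["tcp_rot"],s["finger_gap"])
I=eyes.snapshot("wrist");J=eyes.snapshot("scene")
tip=p+R.apply([0,0,57.]); print("tip est",tip)
print("wrist hole/tip px",wproj([(636,-93,80),tip],p,R),"scene",proj("scene",[(636,-93,80),tip]))
c=lambda I,x,y:cv2.resize(I[y:y+100,x:x+66,::-1],None,fx=6,fy=6,interpolation=cv2.INTER_CUBIC)
u,v=wproj(tip,p,R)[0].astype(int);a,b=proj("scene",tip)[0].astype(int)
print("origins",u-33,v-50,a-33,b-60)
cv2.imwrite("pics/t1.png",np.hstack([c(I,u-33,v-50),c(J,a-33,b-60)]))
E
```

```text
[632.56842821 -87.20161837 156.28694111] [-1.79931667e+02 -2.90878104e-02  7.97501259e+01] 15.863491542360737
tip est [632.50668174 -87.161046    99.286989  ]
wrist hole/tip px [[288.37753958 219.73671015]
 [282.40488252 221.95659951]] scene [[338.25316801 205.67236654]
 [335.8853878  200.01923171]]
origins 249 171 302 140
```

View pics/t1.png

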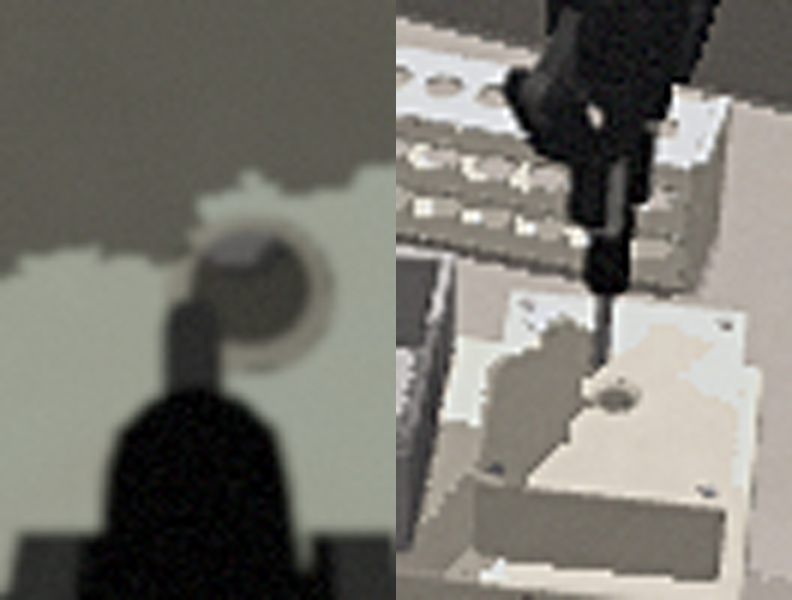

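The wrist view (left) shows the pin tip at (193,300) and the hole centre at (250,292). The scene view agrees with the estimates to about 1 px. I shift the tip over the hole.

Call:
play_rows --deltas '[[[-0.002,0.002,0],[0,0,0],1],[[-0.002,0.002,0],[0,0,0],1],[[-0.001,0.001,0],[0,0,0],1],[[0,0,0],[0,0,0],1],[[0,0,0],[0,0,0],1]]'

```text
time: 26.3
tool_pos: [638.0, -94.1, 158.5]
tcp_rot: [179.9, -0.0, 79.7]
ft_force: [0.4, 0.3, -0.3]
finger_gap: 15.8
```

Call:
play_rows --deltas '[[[0,-0.001,0.005],[0,0,0],1],[[0,0,0.006],[0,0,0],1],[[0,0,0.006],[0,0,0],1],[[0,0,0.006],[0,0,0],1],[[0,0,0.005],[0,0,0],1],[[0,0,0.003],[0,0,0],1],[[0,0,0],[0,0,0],1]]'

```text
time: 27.18
tool_pos: [636.3, -93.6, 124.2]
tcp_rot: [180.0, -0.0, 79.7]
ft_force: [-0.0, 0.3, 0.2]
finger_gap: 15.9
```

Tip about 13 mm into the hole with no contact. I continue down to the button.

Call:
play_rows --deltas '[[[0,0,0.003],[0,0,0],1],[[0,0,0.003],[0,0,0],1],[[0,0,0.003],[0,0,0],1],[[0,0,0.002],[0,0,0],1],[[0,0,0],[0,0,0],1]]'

```text
time: 27.8
tool_pos: [636.7, -93.7, 113.0]
tcp_rot: [179.9, -0.0, 79.7]
ft_force: [0.1, 0.3, -0.6]
finger_gap: 15.9
```

Call:
play_rows --deltas '[[[0,0,0.002],[0,0,0],1],[[0,0,0.002],[0,0,0],1],[[0,0,0.002],[0,0,0],1],[[0,0,0.001],[0,0,0],1],[[0,0,0],[0,0,0],1]]'

```text
time: 28.42
tool_pos: [637.5, -93.9, 107.4]
tcp_rot: [179.8, -0.0, 79.7]
ft_force: [-1.3, -0.3, 3.9]
finger_gap: 15.8
```

Call:
play_rows --deltas '[[[0,0,0.002],[0,0,0],1],[[0,0,0.002],[0,0,0],1],[[0,0,0.001],[0,0,0],1],[[0,0,0],[0,0,0],1]]'

```text
time: 28.92
tool_pos: [638.5, -94.1, 106.9]
tcp_rot: [179.6, 0.0, 79.7]
ft_force: [-2.5, 0.4, 4.1]
finger_gap: 15.6
```

Call:
play_rows --deltas '[[[0,-0.001,0.003],[0,0,0],1],[[0,-0.001,0.003],[0.002,0,0],1],[[0,0,0.003],[0.002,0,0],1],[[0,0,0.002],[0,0,0],1]]'

```text
time: 29.42
tool_pos: [640.6, -94.6, 106.2]
tcp_rot: [179.3, 0.0, 79.8]
ft_force: [-7.7, 1.1, 15.2]
finger_gap: 16.0
```

Call:
play_rows --deltas '[[[0,-0.002,0],[0.004,0,0],1],[[0,-0.002,0],[0.004,0,0],1],[[0,-0.001,0.001],[0.003,0,0],1],[[0,0,0.001],[0,0,0],1]]'

```text
time: 29.92
tool_pos: [638.3, -94.2, 106.7]
tcp_rot: [179.5, 0.0, 79.8]
ft_force: [0.4, 0.4, 8.6]
finger_gap: 15.9
```

Call:
play_rows --deltas '[[[0,-0.002,0.001],[0.003,0,0],1],[[0,0,0.001],[0,0,0],1],[[0,0,0.001],[0,0,0],1]]'

```text
time: 30.3
tool_pos: [638.8, -94.3, 106.5]
tcp_rot: [179.4, 0.1, 79.8]
ft_force: [-1.5, 0.7, 12.0]
finger_gap: 16.2
```

```bash
python3 - <<'E'
from h import *
I=eyes.snapshot("wrist");J=eyes.snapshot("scene")
for _ in range(4): K=eyes.snapshot("top")
p,R,s=state();print(p,s["tcp_rot"],s["finger_gap"],s["ft_force"],s["time"])
T=lambda I,x,y,w,h,W_,H:cv2.resize(I[y:y+h,x:x+w,::-1],(W_,H),interpolation=cv2.INTER_CUBIC)
cv2.imwrite("pics/f1.png",np.hstack([T(I,233,160,100,150,400,600),np.vstack([T(J,250,140,133,100,400,300),T(J,365,225,133,100,400,300)])]))
E
```

```text
[638.76743452 -94.37100475 106.52902309] [1.79371879e+02 5.92775714e-02 7.97521124e+01] 15.451560491314005 [-0.47949075  0.94433258 10.02683683] 30.6
```

View pics/f1.png

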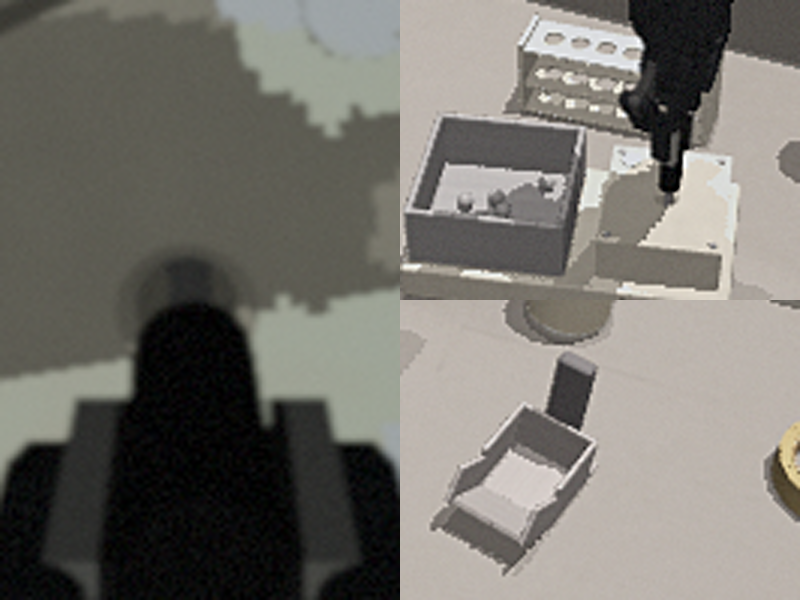

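The pin is inside the hole, roughly centred. The scoop is upright and the balls are in the hopper. The down force holds at about 10 N, above the 5 N spring, and the computed tip is about 30 mm below the panel top, so the button is bottomed. Handing in.

```bash
python3 -c "
from bench import r
print(r.hand_in()); s=r.sense(); print(s['tool_pos'],s['ft_force'],s['finger_gap'],s['time'])"
```

```text
the job is handed in; nothing more can be done
None
the job is handed in; nothing more can be done
```

I handed the job in at about 30.6 s with the button held down; the hand-in gives no verdict, so I only have my own checks to go on. I poured all six balls into the hopper and stood the empty scoop upright on the worktop and let go of it. Then I took the black stylus from its block and pressed its pin down the panel hole.

**Checks that passed**
- **Balls:** after the pour I counted six in the hopper from above. The last picture shows some of them still there; the rest were hidden.
- **Scoop:** it stands upright and empty, about 15 mm from where it started, with the fingers well clear.
- **Button:** the downward force held at about 10 N, above the 5 N spring. From the tool height the tip is about 30 mm below the panel top, so the button should be at its stop.
- **Grip:** the fingers held the stylus with a steady gap of about 15–16 mm, the same as when I picked it up.

**Did not fully agree**
- **Sideways push:** while pressing, the tool drifted about 4 mm in +x and the pin leaned on the hole wall with about 8 N. I moved it back until the side force was near zero. The final tool x still read about 2 mm from my estimate of the hole centre.
- **Finger gap:** it read about 2 mm below the true thickness of both objects I gripped.
- **Orange decoys:** the two orange decoy styluses stood upright in the first pictures and were lying on the worktop later. The gripper passed well above them, so they probably fell on their own.
- **Bystanders:** I kept clear of the bottles, jars, cup and dish. I did not check their positions again at the end.

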